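# Hang the rinse basket to dry and set the fan

## Task

Hang the rectangular rinse basket by the middle of its handle on the hook under the clear drying hood, keeping it roughly upright on the way, and let go of it. Then slide the fan's black grip along its track until it is level with the steel pointer standing beside the track. Leave everything else on the bench where it stands.

Things in the scene. Friction and masses are not known exactly. Their poses are not given: they have to be found in the camera images.
- basket: loose rectangular sheet-steel basket with slotted walls, 80 (own x) x 120 (own y) x 45 mm high, about 0.25 kg, with a rigid upright round-bar handle in its y-z plane. Origin: centre of its underside; z up; the same either way round. It starts standing on the bench; it and the round pot may have swapped places.
- bail_mid (a point): middle of the handle's top bar, 125 mm above the basket's underside (80 mm above its rim). The top bar is straight along the basket's y, 10 mm thick, straight over 104 mm (52 mm each side of the middle), with legs going down at 58 mm each side. The bar can be pinched anywhere beside its middle, which must stay free for the hook (38 mm to one side leaves room for both).
- stand: fixed drying stand. Origin: on the bench directly under the hook's dip; the hook and open front face its -x, roughly towards the robot. A 12 mm high drip tray (x -75 to 125, y +-95 mm), two posts 14 mm square at x = 110, y = +-85 mm, a crossbar between them at 235 mm height carrying the hook, and a clear flat hood with a small fan on top, 420 mm high in all.
- hook_seat (a point): where the centre of the handle's top bar lies when it hangs: just over the bottom of the hook's dip, 222 mm above the bench. Axes as the stand's. The hook is one 10 mm round bar lying in the stand's x-z plane (y = 0): from the crossbar it comes level to x = 25 mm with its centre line at 235 mm height, goes down to a flat dip from x = 12 to -12 mm at 212 mm, and rises to its tip.
- hook_tip (a point): centre of the hook's round tip: 30 mm in front of the seat (own -x), 238 mm above the bench (top at 243 mm). The basket's bar, across the hook along the stand's y, has to pass over the tip (bar centre above 253 mm) and come down into the dip.
- hood_edge (a point): middle of the front edge of the hood's underside, 370 mm above the bench, 30 mm in front of the seat. The hood covers all behind this edge (x -30 to 120, y +-95 mm), so a gripper pointing straight down cannot reach the hook; one tilted about 40 degrees, coming from the open front with its fingers pointing forward and down, fits.
- fan (a joint): travel of the fan's slider in m, 0 to 0.12, growing along the track's +y (away from the robot); it starts at 0 to 0.025, moves with light friction (about 1.5 N) and stays where it is left.
- fan_top (a point): centre of the top of the slider's black grip, 54 mm above the bench. The grip measures 28 mm across the track, 20 mm along it, 40 mm high.
- fan_base: fixed aluminium track, 40 mm wide, 170 mm long (own y), 14 mm high. Origin: centre of its underside. Its y is the sliding direction and points away from the robot (world +x within about 0.3 rad).
- pointer: fixed upright steel plate beside the track, 24 mm across the track, 6 mm along it, 22 mm high, on a small foot, its centre 36 mm to the track's own +x side (the robot's right). Origin: under the plate's middle; axes parallel to the track's. It can stand anywhere along the far half of the track, at joint values 0.06 to 0.105.
- pot: loose round steel pot, 90 mm wide, 50 mm high, with an arched handle to 114 mm; to be left alone. Origin: centre of its underside.
- dop_rack: green block 80 x 140 x 28 mm with upright black sticks, 107 mm high in all; to be left alone. Origin: centre of its underside.
- jar: yellow jar, 68 mm wide, 110 mm high; to be left alone. Origin: centre of its underside.
- cup: white plastic cup, 70 mm wide, 75 mm high; to be left alone. Origin: centre of its underside.
- dish: small white dish, 64 mm wide, 25 mm high; to be left alone. Origin: centre of its underside.
- brush: bench brush lying flat, 200 mm long; to be left alone. Origin: under its middle.

How it is judged:
On the way, in this order (a step that is already met when the one before it is completed fails the run):
1. the basket hangs by its handle in the hook's dip, released (x of bail_mid in the frame of hook_seat between -0.02 and 0.02 m and y of bail_mid in the frame of hook_seat between -0.03 and 0.03 m and z of bail_mid in the frame of hook_seat between -0.015 and 0.012 m and contact force between basket and stand above 0.5 N and contact force between the fingers and basket below 0.1 N and angle between basket's own z axis and vertical below 0.3 rad and linear speed of basket below 0.08 m/s), for 0.2 s.
2. the fan's grip is level with the pointer (y of fan_top in the frame of pointer between -0.008 and 0.008 m and velocity of joint fan between -0.01 and 0.01 m/s), for 0.2 s.
At the end, for the whole second after the job is handed in: The basket hangs at rest in the hook's dip by its handle's top bar, its middle within 20 mm (along the hook), 30 mm (sideways) and about 12 mm (height) of the seat, tilted less than 17 degrees and not held; the slider's grip is at rest, its centre within 8 mm of the pointer along the track (all of step 1 and all of step 2); the robot touches nothing.
It fails at once if a bystander is pushed more than 40 mm or knocked over (distance of any of pot, dop_rack, jar, cup, dish, brush from where it was at the start of the episode above 0.04 m or angle between any of pot, dop_rack, jar, cup, dish, brush's own z axis and vertical above 0.6 rad).
It fails at once if the basket is tipped more than 35 degrees (angle between basket's own z axis and vertical above 0.61 rad).
It also fails if it takes over 64 s, if anything falls off the work surface, if the arm or the gripper's body presses on something with over 40 N, if the wrist force passes 120 N, or if a joint passes its speed limit or range.

## Robot

A 6-joint arm with a two-finger parallel gripper is mounted at the origin on the work surface. World frame = base frame: x ahead of the robot, y to its left, z up, the work surface at z = 0. Lengths are in m, angles in rad, forces in N, time in s.
With the tool pointing down it reaches from about 0.375 to 0.975 m from the base axis. Payload 3.8 kg.
Tool frame: the origin (TCP) lies at the centre of the arm's flange, where the gripper is bolted on; the fingertips stand 173 mm ahead of it and the grasp point (between the pads) lies 155 mm ahead of it (bot.tip_reach is the distance from the TCP to the fingertips, in m); z points along the fingers, y is the line along which they close (so a half turn about z gives the same grasp; the last joint's range is limited). The gripper opens to 85 mm and grips with 20 to 120 N. Pads are 22 mm wide; open, the fingers measure 114 mm over their backs; the gripper's body (76 mm by 85 mm) begins 54 mm behind the grasp point. The pads swing forward as they close: fully open they stand 13 mm farther back than shut.
Start: joints at [1.101, 0.264, 1.604, -0, 1.274, -0.037], TCP at [0.283, 0.613, 0.405] pointing down, gripper open.
Joint ranges: [-2.63, 2.63], [-0.94, 2.18], [0.31, 2.57], [-1.31, 4.45], [0, 2.66], [-2.55, 2.55]. Speed limits (rad/s): [2.57, 2.57, 3.14, 3.14, 3.14, 3.14].

## Interface

Orientations are given as a rotation vector (axis times angle).
In Python, from workcell import bot gives the robot as it stands.
- The arm moves only by the tool drive_tool, never from a script. Its arguments are lists of equal length, an entry for each row: "claw": the finger opening in mm, from 0 to 85.4; "slide": the shift along the world's x, y, z each as a share of 0.5 m, from -1 to 1, a list of three; "yaw": the turn about the world's z as a share of 180 degrees, from -1 to 1. A call has 1 to 8 rows; each row is the pose to reach, as a shift and turn from the pose commanded when the call began, turning the shorter way round; what a row does not reach only later rows make up. A row lasts 1/12 s, in which the tool goes at most 41.7 mm and 7.16 degrees, less where a joint would pass 70% of its speed; a pose out of reach is approached as far as the arm can. A call with a number of a shift or a turn outside -1 to 1 is refused whole. A call with a gripper value outside its range is refused whole. The fingers move at their own pace and stop on an object; "newtons" is the grip in N (left out, the last holds). Time passes only in rows, so rows that repeat a pose let the fingers close. It gives the time, the measured TCP pose, the force, the opening and the grip force at its end, in the units of the state.
- bot.read_state(): the state, without advancing time (a new reading comes with each control period).
- bot.read_camera(name): name is "side" or "top"; returns a dict with "color" (384x512x3 uint8, red, green, blue), "depth" (384x512 float32, m along the optical axis (not along the pixel's ray), 0 where there is no reading), "mtx" (3x3 intrinsics, pixels), "k1" (the pictures are not rectified: a ray, as slopes to the right and down, at radius r is drawn at 1 + k1 r^2 times it, then the intrinsics apply), "eye" and "rotation" of the camera in the world. Camera axes: x right, y up, looking along -z (the intrinsics and any distortion apply to the point x, -y, -z); pixel columns grow to the right and rows downward; lengths in m; the calibration is good to about 2 mm. A picture is of the moment at which its call begins.
- bot.finish_job(): hands the job in; it is judged then, once.
The state is a dict: "time": time; "q": joint angles; "joint_vel": joint speeds; "joint_torque": joint torques, N m; "tool_pos": TCP position; "tcp_rot": TCP orientation; "wrist_force": force on the tool from outside, world axes, zero at the start; "torque": the same for the moment, N m; "width": opening from 0.0 (shut) to 1.0 (fully open); "grip_force": force on a finger pad.
Only numpy, scipy, OpenCV 4.12 (cv2) and the standard library are available. Lean on these libraries where they do the work, as an engineer would, in place of code of your own. Each camera call takes 0.05 s, during which the arm holds its last target. There are 200 camera calls.

## Working session

There is one attempt and no reset: what is moved stays moved. The work goes in short steps, Python scripts to look and compute and a tool call to move; the robot and the scene stay as the last step left them, time stands still between calls to the robot, and variables do not carry over. Pictures are saved under pics/ and viewed, at most 10 in all, crops included, and the job is handed in when it is done.

Besides the shell and the picture viewer there is one more tool, called after "Request:" as name([rows], argument=value, ...), one row to a line, values as JSON. drive_tool: Moves the arm, as the interface text tells. Shift numbers are shares of 0.5 m and turn numbers shares of 180 degrees, none past 1 either way. Its arguments: {"type":"object","properties":{"claw":{"type":"array","items":{"type":"number"}},"slide":{"type":"array","items":{"type":"array","items":{"type":"number"}}},"yaw":{"type":"array","items":{"type":"number"}},"newtons":{"type":"number"}},"required":["claw","slide","yaw"]}

```bash
ls; mkdir -p pics
cat > h.py <<'E'
import numpy as np, cv2
from workcell import bot
def grab(name):
    c=bot.read_camera(name); np.savez(f'{name}.npz',**{k:np.asarray(v) for k,v in c.items()}); return c
def cloud(c):
    d=np.asarray(c['depth']); h,w=d.shape; K=np.asarray(c['mtx'])
    u,v=np.meshgrid(np.arange(w),np.arange(h))
    p=cv2.undistortPoints(np.stack([u,v],-1).reshape(-1,1,2).astype(np.float64),K,np.array([float(c['k1']),0,0,0])).reshape(h,w,2)
    P=np.stack([p[...,0]*d,-p[...,1]*d,-d],-1)
    W=P@np.asarray(c['rotation']).T+np.asarray(c['eye']); W[d<=0]=np.nan
    return W
E
python3 - <<'E'
from h import *
for n in('top','side'):
    c=grab(n); cv2.imwrite(f'pics/{n}0.png',c['color'][...,::-1]); print(n,c['eye'],c['rotation'],c['k1'],c['mtx'])
    W=cloud(c); print(np.nanmin(W.reshape(-1,3),0),np.nanmax(W.reshape(-1,3),0))
print(bot.read_state(),bot.tip_reach)
E
```

```text
pics
top [ 0.43008135 -0.06447115  1.56137662] [ 0.05812702 -0.06106773 -1.5449784 ] -0.05145831536646548 [[455.50499614   0.         260.99027851]
 [  0.         455.50499614 188.30085136]
 [  0.           0.           1.        ]]Traceback (most recent call last):
  File "<stdin>", line 4, in <module>
  File "h.py", line 10, in cloud
    W=P@np.asarray(c['rotation']).T+np.asarray(c['eye']); W[d<=0]=np.nan
      ~~~~~~~~~~~~~~~~~~~~~~~~~~~~~^~~~~~~~~~~~~~~~~~~~~
ValueError: operands could not be broadcast together with shapes (384,512) (3,)
```

View pics/top0.png

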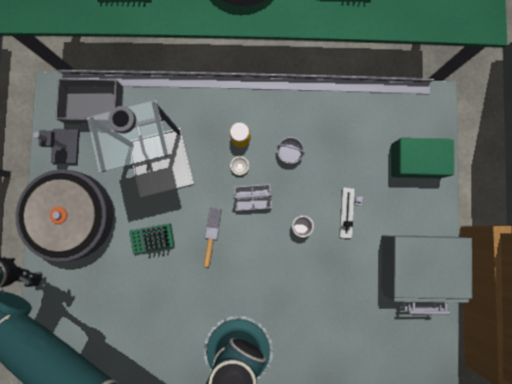

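View side.

The top view shows the stand at about (140,150), the basket at (253,198), the pot at (290,150), the track at (347,213) with the pointer at (360,200), and the arm at lower left. The camera rotation is a rotation vector, so I'll fix that in the code.

```bash
sed -i "s/np.asarray(c\['rotation'\]).T/cv2.Rodrigues(np.asarray(c['rotation'],float))[0].T/" h.py
python3 - <<'E'
from h import *
for n in('top','side'):
    c=grab(n); cv2.imwrite(f'pics/{n}1.png',c['color'][...,::-1])
    W=cloud(c)
    print(n,c['eye'],np.nanmin(W.reshape(-1,3),0),np.nanmax(W.reshape(-1,3),0))
    if n=='top':
        for b,(u0,u1,v0,v1) in dict(basket=(230,276,182,216),track=(335,365,185,240),stand=(85,195,95,200)).items():
            R=W[v0:v1,u0:u1].reshape(-1,3); R=R[~np.isnan(R[:,0])]
            for lo,hi in((.008,.02),(.03,.05),(.05,.06),(.1,.14),(.2,.26),(.36,.43)):
                m=(R[:,2]>lo)&(R[:,2]<hi)
                if m.sum()>3: print(b,lo,hi,m.sum(),R[m].mean(0).round(4),cv2.minAreaRect((R[m][:,:2]*1000).astype(np.float32)))
print(bot.read_state())
E
```

```text
top [ 0.43008135 -0.06447115  1.56137662] [-0.4152262  -1.39881966 -0.7780671 ] [1.66395782 1.33996643 0.74137865]
basket 0.008 0.02 54 [ 0.517  -0.0472  0.0116] ((511.9864501953125, -43.602561950683594), (92.37971496582031, 133.39279174804688), 13.05156135559082)
basket 0.03 0.05 131 [ 0.5177 -0.0382  0.0416] ((515.8983764648438, -36.88270950317383), (80.71492004394531, 119.2834701538086), 5.531996726989746)
basket 0.05 0.06 7 [ 0.5004 -0.0144  0.0514] ((514.3997802734375, -18.810791015625), (78.41376495361328, 83.10385131835938), 5.981502056121826)
basket 0.1 0.14 126 [ 0.5161 -0.0382  0.1268] ((516.2377319335938, -36.47953796386719), (9.856600761413574, 123.70867919921875), 5.396939754486084)
track 0.008 0.02 510 [ 0.4781 -0.3597  0.0136] ((475.9415283203125, -375.000244140625), (177.98602294921875, 89.5228042602539), 0.5032894611358643)
track 0.03 0.05 17 [ 0.4353 -0.3505  0.0435] ((435.4994201660156, -355.3592529296875), (16.6904239654541, 25.227519989013672), 1.3367868661880493)
track 0.05 0.06 37 [ 0.4353 -0.3577  0.0533] ((435.59051513671875, -357.0816650390625), (16.52745056
[... 1027 characters left out ...]

{'time': 0.15, 'q': array([ 1.10109039e+00,  2.64623498e-01,  1.60504697e+00, -9.29284035e-06,
        1.27371462e+00, -3.69027920e-02]), 'joint_vel': array([ 1.26913624e-03, -2.39613454e-03, -4.37008400e-03, -6.96936697e-04,
        1.45853610e-03,  4.86041581e-05]), 'joint_torque': array([ 4.34823232e-04, -5.15902376e+01, -3.67960668e+01, -2.47423332e-04,
        8.05181597e-03, -4.99151739e-06]), 'tool_pos': array([0.28299629, 0.61253179, 0.40362571]), 'tcp_rot': array([-6.74452801e-01, -3.06788889e+00,  2.72882302e-03]), 'wrist_force': array([ 0.86088198, -0.06676364, -0.104382  ]), 'torque': array([ 0.03339051, -0.0742522 , -0.01033408]), 'grip_force': 0.0, 'width': 1.0001326461331554}
```

View pics/side1.png

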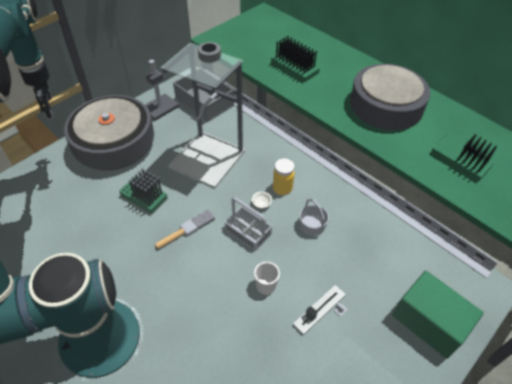

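Request:
drive_tool([
  [0,0,0.08],
  [0,0,0.16],
  [0,0,0.24],
  [0,0,0.32],
  [0,0,0.4],
  [0,0,0.48],
  [0,0,0.56],
  [0,0,0.64],
], claw=[85,85,85,85,85,85,85,85], yaw=[0,0,0,0,0,0,0,0])

```text
time: 0.82
tool_pos: [0.2829, 0.6123, 0.7264]
tcp_rot: [-0.674, -3.068, 0.001]
wrist_force: [0.7, 1.0, 0.4]
width: 0.994
grip_force: 0.0
```

Run:
```python
from h import *
c=dict(np.load('top.npz')); W=cloud(c).reshape(-1,3); W=W[~np.isnan(W[:,0])]
th=np.deg2rad(15.576); R=np.array([[np.cos(th),-np.sin(th)],[np.sin(th),np.cos(th)]]); o=np.array([.6507,.2889])-R@[.045,0]
c2=dict(np.load('side.npz')); V=cloud(c2).reshape(-1,3); V=V[~np.isnan(V[:,0])]
for P in(W,V):
    L=np.c_[(P[:,:2]-o)@R,P[:,2]]
    m=(abs(L[:,1])<.02)&(L[:,0]>-.05)&(L[:,0]<.12)&(L[:,2]>.19)&(L[:,2]<.28); print('hook',L[m].round(3)[::max(1,m.sum()//25)].tolist())
    m=(abs(L[:,1])<.12)&(L[:,0]>-.1)&(L[:,0]<.15)&(L[:,2]>.006)&(L[:,2]<.018); print('tray',L[m].min(0),L[m].max(0),m.sum(),np.percentile(L[m],[3,97],axis=0))
    m=(abs(L[:,1])<.12)&(L[:,0]>-.1)&(L[:,0]<.15)&(L[:,2]>.36)&(L[:,2]<.39); print('hood',np.percentile(L[m],[1,99],axis=0))
s=bot.read_state();print(s['time'],s['q'].round(3),s['tool_pos'].round(4),s['tcp_rot'].round(3))
```

```text
hook [[0.002, 0.002, 0.215], [0.002, -0.0, 0.215], [0.001, -0.003, 0.215], [-0.001, 0.003, 0.215], [-0.001, 0.0, 0.215], [-0.002, -0.003, 0.214], [-0.002, -0.004, 0.209], [-0.002, 0.005, 0.209], [-0.005, -0.0, 0.22], [-0.005, -0.002, 0.215], [-0.006, -0.005, 0.214], [-0.007, 0.002, 0.213], [-0.009, -0.002, 0.218], [-0.008, -0.004, 0.214], [-0.01, 0.002, 0.215], [-0.011, -0.0, 0.213], [-0.011, -0.003, 0.213], [-0.015, 0.001, 0.223], [-0.016, -0.003, 0.228], [-0.016, -0.004, 0.221], [-0.017, 0.002, 0.223], [-0.018, -0.001, 0.223], [-0.019, -0.004, 0.224], [-0.022, 0.001, 0.23], [-0.023, -0.002, 0.231], [-0.023, -0.005, 0.231], [-0.025, 0.004, 0.234], [-0.027, -0.001, 0.241], [-0.027, -0.003, 0.238], [-0.026, -0.005, 0.232], [-0.029, 0.002, 0.245], [-0.03, -0.001, 0.246], [-0.03, -0.003, 0.243], [-0.029, -0.004, 0.232], [-0.031, 0.005, 0.235], [-0.032, 0.001, 0.239], [-0.033, -0.002, 0.239], [-0.033, -0.004, 0.238], [-0.035, 0.002, 0.238], [-0.035, -0.001, 0.239]]
tray [-0.09890156 -0.11758473  0.00600509] [0.14637334 0.11555426 0.01798123] 677 [[-0.07587635 -0.09630369  0.00609986]
 [ 
[... 382 characters left out ...]
0.051, 0.002, 0.24], [0.052, -0.005, 0.238], [0.04, 0.003, 0.236], [0.04, -0.005, 0.235], [0.023, 0.003, 0.236], [0.025, -0.003, 0.232], [0.013, 0.0, 0.228], [0.012, 0.004, 0.219], [0.005, 0.0, 0.217], [0.004, 0.003, 0.213], [-0.028, -0.002, 0.236], [-0.036, -0.0, 0.237], [-0.007, -0.005, 0.217], [-0.009, -0.002, 0.213], [-0.015, 0.002, 0.207]]
tray [-0.09966929 -0.09582328  0.00601157] [0.12588998 0.09755161 0.01723081] 381 [[-0.07787519 -0.09490377  0.00613231]
 [ 0.12266684  0.09517858  0.01575068]]
hood [[-0.03056737 -0.09276036  0.37006919]
 [ 0.11659051  0.09444537  0.38846677]]
0.8167 [ 1.101  0.255  1.039  0.     1.848 -0.037] [0.2829 0.6123 0.7264] [-6.740e-01 -3.068e+00  1.000e-03]
```

The stand pose agrees with both views: hook at its expected x, y and z, yaw 15.6°. The interface offers no tilt directly. I'll check what the arm does past its reach, up high and well clear of everything.

Request:
drive_tool([
  [0,0,0.08],
  [0,0,0.16],
  [0,0,0.24],
  [0,0,0.32],
  [0,0,0.4],
  [0,0,0.48],
  [0,0,0.56],
  [0,0,0.64],
], claw=[85,85,85,85,85,85,85,85], yaw=[0,0,0,0,0,0,0,0])

```text
time: 1.48
tool_pos: [0.2613, 0.5657, 0.9445]
tcp_rot: [0.673, 3.063, 0.035]
wrist_force: [-0.8, -1.9, 0.9]
width: 0.996
grip_force: 0.0
```

Run:
```python
from h import *
s=bot.read_state();print(s['time'],s['q'].round(3),s['tool_pos'].round(4),s['tcp_rot'].round(3))
```

```text
1.4833 [ 1.098e+00  4.550e-01  3.110e-01  1.000e-03  2.352e+00 -3.900e-02] [0.2613 0.5657 0.9445] [0.673 3.063 0.035]
```

Request:
drive_tool([
  [0,0,0.08],
  [0,0,0.16],
  [0,0,0.24],
  [0,0,0.32],
  [0,0,0.4],
  [0,0,0.48],
  [0,0,0.56],
  [0,0,0.64],
], claw=[85,85,85,85,85,85,85,85], yaw=[0,0,0,0,0,0,0,0])

```text
time: 2.15
tool_pos: [0.2228, 0.4821, 1.0051]
tcp_rot: [0.673, 3.059, 0.062]
wrist_force: [1.0, -0.6, 0.5]
width: 0.996
grip_force: 0.0
```

Run:
```python
from h import *
s=bot.read_state();print(s['time'],s['q'].round(3),s['tool_pos'].round(4),s['tcp_rot'].round(3))
```

```text
2.15 [ 1.09   0.349  0.311  0.003  2.441 -0.045] [0.2228 0.4821 1.0051] [0.673 3.059 0.062]
```

Request:
drive_tool([
  [0,0,-0.08],
  [0,0,-0.16],
  [0,0,-0.24],
  [0,0,-0.32],
], claw=[85,85,85,85], yaw=[0,0,0,0])

```text
time: 2.48
tool_pos: [0.2226, 0.4819, 0.8641]
tcp_rot: [0.672, 3.058, 0.067]
wrist_force: [0.3, 0.4, 0.7]
width: 0.993
grip_force: 0.0
```

Run:
```python
from h import *
s=bot.read_state();print(s['time'],s['q'].round(3),s['tool_pos'].round(4),s['tcp_rot'].round(3))
```

```text
2.4833 [ 1.091e+00  5.400e-02  1.007e+00  2.000e-03  2.037e+00 -4.700e-02] [0.2226 0.4819 0.8641] [0.672 3.058 0.067]
```

The command is clipped to what the arm reached, and the small tilt stays with it. So I can build up a forward tilt against the q5 limit by pushing high and inward, then carry it to the grasp.

Request:
drive_tool([
  [0,0,0.08],
  [0,0,0.16],
  [-0.017,-0.036,0.24],
  [-0.05,-0.11,0.28],
  [-0.085,-0.18,0.3],
  [-0.12,-0.255,0.32],
  [-0.15,-0.33,0.34],
  [-0.185,-0.4,0.36],
], claw=[85,85,85,85,85,85,85,85], yaw=[0,0,0,0,0,0,0,0])

```text
time: 3.15
tool_pos: [0.1312, 0.284, 1.0444]
tcp_rot: [0.673, 3.059, 0.063]
wrist_force: [-0.1, -0.4, 1.1]
width: 0.998
grip_force: 0.0
```

```bash
cat > st.py <<'E'
from h import *
from scipy.spatial.transform import Rotation as R
s=bot.read_state();M=R.from_rotvec(s['tcp_rot']).as_matrix();z=M[:,2];y=M[:,1]
print(round(s['time'],2),s['q'].round(3),'tcp',s['tool_pos'].round(4),'grasp',(s['tool_pos']+.155*z).round(4),'tiltdeg',np.degrees(np.arccos(-z[2])).round(1),'az',np.degrees(np.arctan2(z[1],z[0])).round(1),'y',y.round(3),'F',s['wrist_force'].round(1),'w',round(s['width'],3),s['grip_force'])
E
python3 st.py
```

```text
3.15 [ 1.057 -0.061  0.694  0.005  2.468 -0.077] tcp [0.1312 0.284  1.0444] grasp [0.1339 0.2898 0.8896] tiltdeg 2.4 az 64.9 y [0.419 0.907 0.041] F [-0.1 -0.4  1.1] w 0.998 0.0
```

Request:
drive_tool([
  [0,0,0.08],
  [0,0,0.16],
  [0,-0.01,0.24],
  [0,-0.02,0.32],
  [0,-0.05,0.4],
  [-0.02,-0.08,0.45],
  [-0.04,-0.12,0.48],
  [-0.06,-0.16,0.5],
], claw=[85,85,85,85,85,85,85,85], yaw=[0,0,0,0,0,0,0,0])

```text
time: 3.82
tool_pos: [0.1155, 0.2424, 1.1134]
tcp_rot: [0.669, 3.039, 0.142]
wrist_force: [-0.7, -0.5, -1.2]
width: 0.997
grip_force: 0.0
```

```bash
python3 st.py
```

```text
3.82 [ 1.031  0.073  0.311  0.007  2.662 -0.1  ] tcp [0.1155 0.2424 1.1134] grasp [0.1226 0.2553 0.9591] tiltdeg 5.5 az 61.1 y [0.418 0.904 0.095] F [-0.7 -0.5 -1.2] w 0.997 0.0
```

Request:
drive_tool([
  [-0.3,-0.63,0.2],
  [-0.3,-0.63,0.2],
  [-0.3,-0.63,0.2],
  [-0.3,-0.63,0.2],
  [-0.3,-0.63,0.2],
  [-0.3,-0.63,0.2],
  [-0.3,-0.63,0.2],
  [-0.3,-0.63,0.2],
], claw=[85,85,85,85,85,85,85,85], yaw=[0,0,0,0,0,0,0,0])

```text
time: 4.48
tool_pos: [0.0476, 0.1631, 1.138]
tcp_rot: [0.658, 2.995, 0.309]
wrist_force: [0.9, 0.5, -0.1]
width: 0.994
grip_force: 0.0
```

```bash
python3 st.py
```

```text
4.48 [ 1.16  -0.04   0.311 -0.042  2.662 -0.018] tcp [0.0476 0.1631 1.138 ] grasp [0.0632 0.1913 0.9864] tiltdeg 12.0 az 61.0 y [0.409 0.889 0.207] F [ 0.9  0.5 -0.1] w 0.994 0.0
```

Request:
drive_tool([
  [-0.27,-0.9,0.25],
  [-0.27,-0.9,0.25],
  [-0.27,-0.9,0.25],
  [-0.27,-0.9,0.25],
  [-0.27,-0.9,0.25],
  [-0.27,-0.9,0.25],
  [-0.27,-0.9,0.25],
  [-0.27,-0.9,0.25],
], claw=[85,85,85,85,85,85,85,85], yaw=[0,0,0,0,0,0,0,0])

```text
time: 5.15
tool_pos: [-0.0185, 0.0906, 1.1506]
tcp_rot: [0.645, 2.942, 0.487]
wrist_force: [0.5, 0.0, -0.1]
width: 0.994
grip_force: 0.0
```

```bash
python3 st.py
```

```text
5.15 [ 1.993 -0.113  0.311 -0.595  2.662  0.285] tcp [-0.0185  0.0906  1.1506] grasp [0.0054 0.1353 1.0041] tiltdeg 19.1 az 61.8 y [0.392 0.86  0.326] F [ 0.5  0.  -0.1] w 0.994 0.0
```

Request:
drive_tool([
  [0.2,-0.9,0.25],
  [0.2,-0.9,0.25],
  [0.2,-0.9,0.25],
  [0.2,-0.9,0.25],
  [0.2,-0.9,0.25],
  [0.2,-0.9,0.25],
  [0.2,-0.9,0.25],
  [0.2,-0.9,0.25],
], claw=[85,85,85,85,85,85,85,85], yaw=[0,0,0,0,0,0,0,0])

```text
time: 5.82
tool_pos: [0.0083, -0.0354, 1.1539]
tcp_rot: [0.633, 2.879, 0.616]
wrist_force: [1.1, -0.4, -0.1]
width: 0.999
grip_force: 0.0
```

```bash
python3 st.py
```

```text
5.82 [ 1.536 -0.258  0.311 -0.443  2.663 -0.039] tcp [ 0.0083 -0.0354  1.1539] grasp [0.0408 0.0207 1.0131] tiltdeg 24.7 az 59.9 y [0.374 0.829 0.417] F [ 1.1 -0.4 -0.1] w 0.999 0.0
```

Request:
drive_tool([
  [-0.3,-0.9,0.3],
  [-0.3,-0.9,0.3],
  [-0.3,-0.9,0.3],
  [-0.3,-0.9,0.3],
  [-0.3,-0.9,0.3],
  [-0.3,-0.9,0.3],
  [-0.3,-0.9,0.3],
  [-0.3,-0.9,0.3],
], claw=[85,85,85,85,85,85,85,85], yaw=[0,0,0,0,0,0,0,0])

```text
time: 6.48
tool_pos: [-0.0259, -0.1322, 1.1443]
tcp_rot: [0.62, 2.802, 0.744]
wrist_force: [0.6, -0.3, -0.1]
width: 0.993
grip_force: 0.0
```

```bash
python3 st.py
```

```text
6.48 [ 1.346 -0.372  0.311 -0.37   2.662 -0.165] tcp [-0.0259 -0.1322  1.1443] grasp [ 0.016 -0.065  1.011] tiltdeg 30.7 az 58.0 y [0.348 0.788 0.507] F [ 0.6 -0.3 -0.1] w 0.993 0.0
```

Request:
drive_tool([
  [-0.35,-0.9,0.35],
  [-0.35,-0.9,0.35],
  [-0.35,-0.9,0.35],
  [-0.35,-0.9,0.35],
  [-0.35,-0.9,0.35],
  [-0.35,-0.9,0.35],
  [-0.35,-0.9,0.35],
  [-0.35,-0.9,0.35],
], claw=[85,85,85,85,85,85,85,85], yaw=[0,0,0,0,0,0,0,0])

```text
time: 7.15
tool_pos: [-0.0503, -0.2253, 1.1245]
tcp_rot: [0.61, 2.72, 0.854]
wrist_force: [-0.7, 0.5, -0.4]
width: 0.997
grip_force: 0.0
```

```bash
python3 st.py
```

```text
7.15 [ 1.313 -0.479  0.312 -0.433  2.662 -0.268] tcp [-0.0503 -0.2253  1.1245] grasp [ 9.000e-04 -1.490e-01  9.997e-01] tiltdeg 36.4 az 56.1 y [0.32  0.744 0.586] F [-0.7  0.5 -0.4] w 0.997 0.0
```

Tilt is now 36°, which suffices. Next I bring the tool back over the base to the front, yawing toward the basket.

Request:
drive_tool([
  [0.01,0.07,-0.03],
  [0.03,0.14,-0.06],
  [0.05,0.21,-0.1],
  [0.07,0.28,-0.14],
  [0.09,0.35,-0.17],
  [0.13,0.42,-0.18],
  [0.2,0.44,-0.19],
  [0.28,0.45,-0.2],
], claw=[85,85,80,70,60,60,60,60], yaw=[0,0,-0.035,-0.07,-0.105,-0.14,-0.175,-0.21])

```text
time: 7.82
tool_pos: [0.0529, -0.006, 1.0258]
tcp_rot: [1.301, 2.346, 0.658]
wrist_force: [-0.7, -0.1, -0.6]
width: 0.701
grip_force: 0.0
```

```bash
python3 st.py
```

```text
7.82 [ 1.269 -0.641  1.102 -0.57   2.181  0.26 ] tcp [ 0.0529 -0.006   1.0258] grasp [0.1351 0.0275 0.8987] tiltdeg 34.9 az 22.1 y [0.684 0.463 0.564] F [-0.7 -0.1 -0.6] w 0.701 0.0
```

Request:
drive_tool([
  [0.03,0.07,-0.02],
  [0.08,0.13,-0.05],
  [0.13,0.18,-0.08],
  [0.19,0.21,-0.12],
  [0.26,0.22,-0.16],
  [0.33,0.21,-0.2],
  [0.4,0.19,-0.24],
  [0.47,0.16,-0.28],
], claw=[60,60,60,60,60,60,60,60], yaw=[-0.02,-0.04,-0.06,-0.08,-0.1,-0.12,-0.14,-0.16])

```text
time: 8.48
tool_pos: [0.2485, 0.0775, 0.9083]
tcp_rot: [1.77, 1.926, 0.512]
wrist_force: [-0.1, 1.1, 0.3]
width: 0.704
grip_force: 0.0
```

```bash
python3 st.py
```

```text
8.48 [ 0.373 -0.547  1.422 -0.253  1.699  0.182] tcp [0.2485 0.0775 0.9083] grasp [0.3372 0.0709 0.7814] tiltdeg 35.0 az -4.2 y [0.818 0.098 0.567] F [-0.1  1.1  0.3] w 0.704 0.0
```

Request:
drive_tool([
  [0.04,-0.02,-0.07],
  [0.08,-0.04,-0.14],
  [0.11,-0.06,-0.215],
  [0.14,-0.08,-0.29],
  [0.17,-0.1,-0.365],
  [0.2,-0.11,-0.44],
  [0.22,-0.12,-0.52],
  [0.24,-0.13,-0.6],
], claw=[60,60,60,60,60,60,60,60], yaw=[0,0,0,0,0,0,0,0])

```text
time: 9.15
tool_pos: [0.3655, 0.0116, 0.6076]
tcp_rot: [1.768, 1.927, 0.514]
wrist_force: [1.0, -0.2, -0.1]
width: 0.707
grip_force: 0.0
```

```bash
python3 st.py
```

```text
9.15 [-0.023 -0.615  2.041 -0.031  1.104 -0.104] tcp [0.3655 0.0116 0.6076] grasp [0.4544 0.0053 0.4807] tiltdeg 35.1 az -4.1 y [0.817 0.099 0.568] F [ 1.  -0.2 -0.1] w 0.707 0.0
```

Request:
drive_tool([
  [0.006,0,-0.08],
  [0.012,0,-0.16],
  [0.018,0,-0.24],
  [0.024,0,-0.32],
  [0.03,0,-0.4],
  [0.036,0,-0.48],
  [0.043,0,-0.55],
  [0.049,0,-0.614],
], claw=[60,60,60,60,60,60,60,60], yaw=[0,0,0,0,-0.002,-0.004,-0.006,-0.008])

```text
time: 9.82
tool_pos: [0.3875, 0.0123, 0.3001]
tcp_rot: [1.79, 1.905, 0.505]
wrist_force: [0.6, -0.5, 0.4]
width: 0.703
grip_force: 0.0
```

```bash
python3 st.py
python3 - <<'E'
from h import *
c=grab('side'); cv2.imwrite('pics/side2.png',cv2.resize(c['color'][150:330,140:380,::-1],(800,600)))
E
```

```text
9.82 [-0.011 -0.413  2.494 -0.11   0.454  0.011] tcp [0.3875 0.0123 0.3001] grasp [0.476  0.0039 0.1731] tiltdeg 35.0 az -5.4 y [0.82  0.079 0.566] F [ 0.6 -0.5  0.4] w 0.703 0.0
```

View pics/side2.png

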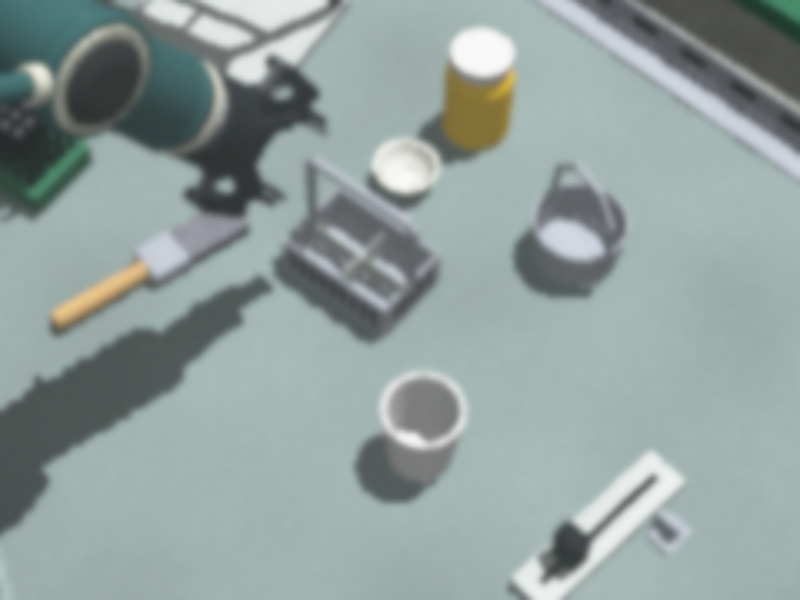

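The picture shows the tilted gripper at (260,130), just short of the left end of the bar at (315,165), with clear space around it. Moving in along the finger axis and closing.

Request:
drive_tool([
  [0.03,-0.002,-0.04],
  [0.06,-0.004,-0.08],
  [0.073,-0.005,-0.096],
  [0.073,-0.005,-0.096],
  [0.073,-0.005,-0.096],
  [0.073,-0.005,-0.096],
  [0.073,-0.005,-0.096],
  [0.073,-0.005,-0.096],
], claw=[60,60,60,10,0,0,0,0], yaw=[0,0,0,0,0,0,0,0], newtons=60)

```text
time: 10.53
tool_pos: [0.4254, 0.0097, 0.2573]
tcp_rot: [1.787, 1.9, 0.509]
wrist_force: [0.2, 0.7, -0.5]
width: 0.089
grip_force: 58.5
```

```bash
python3 st.py
```

```text
10.53 [-0.018 -0.237  2.472 -0.154  0.295  0.054] tcp [0.4254 0.0097 0.2573] grasp [0.5147 0.0012 0.1308] tiltdeg 35.3 az -5.4 y [0.817 0.078 0.571] F [ 0.2  0.7 -0.5] w 0.089 58.453638553619385
```

Request:
drive_tool([
  [0,0,0.03],
  [0,0,0.08],
  [0,0,0.14],
  [0,0,0.2],
  [0,0.02,0.25],
  [0,0.06,0.29],
  [0,0.11,0.31],
  [0,0.17,0.31],
], claw=[0,0,0,0,0,0,0,0], yaw=[0,0,0,0,0.01,0.02,0.03,0.04])

```text
time: 11.2
tool_pos: [0.4258, 0.0948, 0.416]
tcp_rot: [1.673, 2.016, 0.559]
wrist_force: [1.3, -0.2, -2.4]
width: 0.089
grip_force: 58.7
```

Request:
drive_tool([
  [0.001,0.06,0],
  [0.003,0.12,0],
  [0.005,0.18,0],
  [0.007,0.24,0],
  [0.009,0.29,0],
  [0.011,0.33,0],
  [0.012,0.36,0],
  [0.013,0.38,0],
], claw=[0,0,0,0,0,0,0,0], yaw=[0.01,0.017,0.017,0.017,0.017,0.017,0.017,0.017])

```text
time: 11.87
tool_pos: [0.4313, 0.286, 0.4114]
tcp_rot: [1.625, 2.074, 0.571]
wrist_force: [0.0, -0.3, -3.1]
width: 0.093
grip_force: 58.8
```

```bash
python3 st.py
python3 - <<'E'
from h import *
c=grab('side'); c2=grab('top'); cv2.imwrite('pics/m3.png',np.hstack([cv2.resize(c['color'][20:220,100:300,::-1],(400,400)),cv2.resize(c2['color'][80:280,60:260,::-1],(400,400))]))
E
```

```text
11.87 [ 0.639 -0.193  2.124 -0.473  0.727  0.677] tcp [0.4313 0.286  0.4114] grasp [0.5204 0.2937 0.2847] tiltdeg 35.2 az 5.0 y [0.791 0.224 0.57 ] F [ 0.  -0.3 -3.1] w 0.093 58.78150999546051
```

View pics/m3.png

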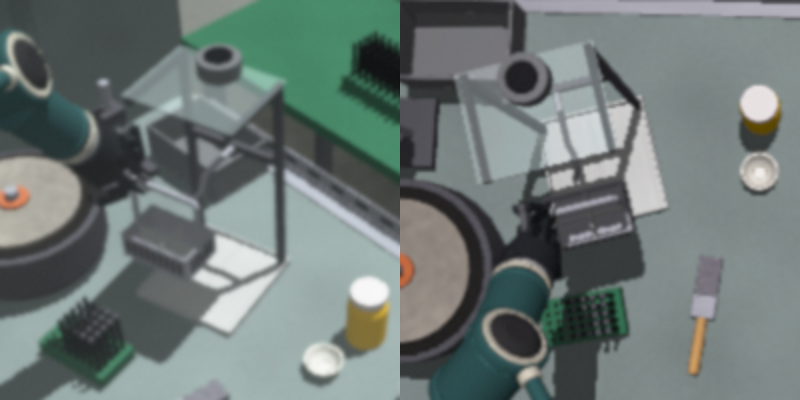

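The basket hangs upright in the gripper in front of the hook: bar at about (165,190) in the left half and (590,200) in the right half. I'll measure the bar before crossing the tip.

```bash
cat > bm.py <<'E'
from h import *
import sys
th=np.deg2rad(15.576); R=np.array([[np.cos(th),-np.sin(th)],[np.sin(th),np.cos(th)]]); o=np.array([.6507,.2889])-R@[.045,0]
def rect(zlo,zhi,xl,yl,names=('top','side')):
    for n in names:
        W=cloud(dict(np.load(n+'.npz'))).reshape(-1,3); W=W[~np.isnan(W[:,0])]
        L=np.c_[(W[:,:2]-o)@R,W[:,2]]
        m=(L[:,2]>zlo)&(L[:,2]<zhi)&(L[:,0]>xl[0])&(L[:,0]<xl[1])&(L[:,1]>yl[0])&(L[:,1]<yl[1])
        print(n,m.sum(),(cv2.minAreaRect((L[m][:,:2]*1000).astype(np.float32)) if m.sum()>2 else None),'med',np.median(L[m],axis=0).round(4))
        for y0 in np.arange(-.06,.065,.02):
            k=m&(abs(L[:,1]-y0)<.01)
            if k.sum(): print('  y',round(y0,2),k.sum(),np.median(L[k],axis=0).round(4),'zmax',L[k][:,2].max().round(4))
E
python3 - <<'E'
from bm import *
rect(.26,.32,(-.13,-.04),(-.08,.015)); rect(.18,.215,(-.16,.0),(-.09,.09))
E
```

```text
top 94 ((-76.59916687011719, -24.171833038330078), (74.01605224609375, 11.09173583984375), 89.7439193725586) med [-0.0776 -0.0257  0.2813]
  y -0.06 17 [-0.0781 -0.0572  0.2773] zmax 0.2836
  y -0.04 25 [-0.0779 -0.0402  0.2817] zmax 0.2886
  y -0.02 24 [-0.0775 -0.0205  0.2825] zmax 0.2881
  y 0.0 23 [-0.0769  0.0006  0.2823] zmax 0.2863
  y 0.02 5 [-0.078   0.0119  0.2808] zmax 0.2854
side 96 ((-78.12123107910156, -22.975852966308594), (75.55538177490234, 11.672383308410645), 88.26502227783203) med [-0.0788 -0.0295  0.2799]
  y -0.06 24 [-0.0794 -0.057   0.2708] zmax 0.2811
  y -0.04 23 [-0.0794 -0.0422  0.2805] zmax 0.2848
  y -0.02 20 [-0.0796 -0.0219  0.2807] zmax 0.2858
  y 0.0 21 [-0.077  -0.0016  0.2801] zmax 0.2842
  y 0.02 8 [-0.0785  0.0137  0.2805] zmax 0.2856
top 268 ((-61.96751403808594, 1.5439109802246094), (119.43409729003906, 123.4437026977539), 2.462653636932373) med [-0.0795 -0.0035  0.1936]
  y -0.06 57 [-0.083  -0.0574  0.1959] zmax 0.2105
  y -0.04 34 [-0.0799 -0.0398  0.1941] zmax 0.2027
  y -0.02 29 [-0.0797 -0.0194  0.1928] zmax 0.2025
  y 0.0 64 [-0.0783  0.0014  0.1874] zmax 0.2146
  y 0.02 35 [-0.0795  0.0208  0.1932] zmax 0.2004
  y 0.04 34 [-0.0796  0.0403  0.1932] zmax 0.2033
  y 0.06 15 [-0.0425  0.0586  0.1968] zmax 0.2006
side 536 ((-62.420745849609375, -0.5558204650878906), (125.13452911376953, 122.8955078125), 88.91567993164062) med [-0.083   0.0033  0.1905]
  y -0.06 104 [-0.0842 -0.0566  0.1917] zmax 0.2145
  y -0.04 53 [-0.1169 -0.0397  0.1914] zmax 0.1992
  y -0.02 53 [-0.1181 -0.0174  0.1896] zmax 0.2007
  y 0.0 88 [-0.0802  0.0015  0.1861] zmax 0.2137
  y 0.02 59 [-0.1158  0.0202  0.1899] zmax 0.1996
  y 0.04 57 [-0.0813  0.0402  0.189 ] zmax 0.2026
  y 0.06 122 [-0.0807  0.0573  0.1932] zmax 0.2139
```

Request:
drive_tool([
  [0.022,0.006,-0.009],
  [0.044,0.012,-0.018],
  [0.066,0.018,-0.027],
  [0.088,0.024,-0.034],
  [0.105,0.029,-0.052],
  [0.122,0.034,-0.072],
  [0.138,0.038,-0.09],
  [0.151,0.042,-0.106],
], claw=[0,0,0,0,0,0,0,0], yaw=[0,0,0,0,0,0,0,0])

```text
time: 12.63
tool_pos: [0.5082, 0.3051, 0.3571]
tcp_rot: [1.627, 2.072, 0.568]
wrist_force: [-0.3, -0.4, -2.5]
width: 0.09
grip_force: 58.8
```

```bash
python3 st.py
python3 - <<'E'
from bm import *
grab('side');grab('top')
rect(.2,.25,(-.05,.03),(-.08,.08)); rect(.12,.15,(-.08,.06),(-.09,.09))
E
```

```text
12.63 [ 0.579  0.006  2.048 -0.513  0.595  0.696] tcp [0.5082 0.3051 0.3571] grasp [0.5973 0.3125 0.2305] tiltdeg 35.2 az 4.7 y [0.791 0.222 0.569] F [-0.3 -0.4 -2.5] w 0.09 58.75366508960724
top 115 ((-7.789093017578125, -9.145633697509766), (44.35772705078125, 108.49505615234375), 25.43179702758789) med [-0.0054  0.0003  0.2266]
  y -0.06 11 [-0.002  -0.059   0.2176] zmax 0.2253
  y -0.04 9 [-0.0023 -0.0393  0.2264] zmax 0.2297
  y -0.02 10 [-0.0013 -0.0188  0.2245] zmax 0.2304
  y 0.0 43 [-0.0158 -0.0015  0.2276] zmax 0.2485
  y 0.02 35 [-0.0096  0.0266  0.2314] zmax 0.25
  y 0.04 7 [-0.0185  0.0308  0.2407] zmax 0.2489
side 283 ((-4.182897090911865, 3.4730224609375), (62.88776397705078, 122.5391845703125), 25.70546531677246) med [-0.0031  0.0065  0.228 ]
  y -0.06 29 [-0.0017 -0.0594  0.2182] zmax 0.2293
  y -0.04 19 [-0.0013 -0.0395  0.227 ] zmax 0.2303
  y -0.02 20 [-0.001  -0.0218  0.2259] zmax 0.2309
  y 0.0 81 [-0.0008 -0.0004  0.2267] zmax 0.2414
  y 0.02 66 [-0.0038  0.0269  0.2328] zmax 0.2498
  y 0.04 60 [-0.0179  0.036   0.2409] zmax 0.2489
  y 0.06 8 [-0.0022  0.0523  
[... 308 characters left out ...]
0.1466
  y 0.0 40 [-0.0205 -0.0018  0.1298] zmax 0.1479
  y 0.02 21 [-0.0399  0.0207  0.1314] zmax 0.1471
  y 0.04 21 [-0.0387  0.039   0.1347] zmax 0.1472
  y 0.06 1 [-0.014   0.056   0.1231] zmax 0.1231
side 584 ((-1.8961143493652344, -0.842498779296875), (90.60301208496094, 127.05628204345703), 0.4181932210922241) med [-0.0045  0.0005  0.1325]
  y -0.06 113 [-0.0073 -0.06    0.1353] zmax 0.1497
  y -0.04 56 [-0.0393 -0.0423  0.1333] zmax 0.1461
  y -0.02 71 [-0.0058 -0.0185  0.1312] zmax 0.1465
  y 0.0 85 [-0.0022 -0.0003  0.1298] zmax 0.1454
  y 0.02 74 [-0.004   0.0188  0.132 ] zmax 0.149
  y 0.04 75 [-0.0033  0.0407  0.1309] zmax 0.147
  y 0.06 110 [-0.003   0.0573  0.1351] zmax 0.1488
```

Request:
drive_tool([
  [0,0,-0.005],
  [0,0,-0.008],
  [0,0,-0.008],
  [0,0,-0.008],
  [0,0,-0.008],
  [0,0,-0.008],
  [0,0,-0.008],
  [0,0,-0.008],
], claw=[0,0,14,20,30,30,30,30], yaw=[0,0,0,0,0,0,0,0])

```text
time: 13.4
tool_pos: [0.5077, 0.3057, 0.3551]
tcp_rot: [1.625, 2.071, 0.572]
wrist_force: [-0.4, -0.0, -0.2]
width: 0.35
grip_force: 0.0
```

```bash
python3 st.py
python3 - <<'E'
from bm import *
grab('side');grab('top')
rect(.2,.25,(-.05,.03),(-.08,.02)); rect(.12,.15,(-.08,.06),(-.09,.09),('side',))
E
```

```text
13.4 [ 0.581  0.008  2.051 -0.518  0.589  0.703] tcp [0.5077 0.3057 0.3551] grasp [0.597  0.3134 0.2286] tiltdeg 35.3 az 4.9 y [0.79  0.223 0.571] F [-0.4 -0.  -0.2] w 0.35 0.0
top 88 ((-1.6022074222564697, -23.550609588623047), (39.85308074951172, 74.84107208251953), 27.476795196533203) med [-0.0035 -0.0047  0.2251]
  y -0.06 13 [-0.0025 -0.0584  0.2187] zmax 0.2296
  y -0.04 13 [-0.0023 -0.0398  0.2255] zmax 0.2279
  y -0.02 13 [-0.0024 -0.0193  0.2262] zmax 0.2301
  y 0.0 43 [-0.0136 -0.0017  0.2252] zmax 0.2454
  y 0.02 6 [-0.0011  0.0129  0.2228] zmax 0.2266
side 155 ((4.906196117401123, -18.16995620727539), (58.90603256225586, 76.12442779541016), 25.737995147705078) med [-0.0019 -0.0028  0.2226]
  y -0.06 24 [-0.0024 -0.0578  0.218 ] zmax 0.2268
  y -0.04 20 [-0.0021 -0.0392  0.2235] zmax 0.2271
  y -0.02 19 [-0.0004 -0.0194  0.2223] zmax 0.2271
  y 0.0 83 [-0.0015 -0.0004  0.224 ] zmax 0.2454
  y 0.02 9 [-0.0023  0.0185  0.2238] zmax 0.2255
side 498 ((0.0941314697265625, -0.7089080810546875), (125.85418701171875, 88.3653793334961), 88.65401458740234) med [-0.0008  0.0006  0.13  ]
  y -0.06 103 [-0.0037 -0.0589  0.1325] zmax 0.1494
  y -0.04 48 [-0.0355 -0.0395  0.1299] zmax 0.1466
  y -0.02 49 [-0.0014 -0.0189  0.1289] zmax 0.1412
  y 0.0 87 [0.0027 0.     0.1268] zmax 0.1427
  y 0.02 60 [0.001  0.0193 0.13  ] zmax 0.1436
  y 0.04 57 [0.0009 0.0399 0.1282] zmax 0.1444
  y 0.06 94 [1.000e-04 5.770e-02 1.329e-01] zmax 0.1478
```

Request:
drive_tool([
  [-0.012,-0.001,0.016],
  [-0.034,-0.003,0.049],
  [-0.063,-0.005,0.09],
  [-0.092,-0.008,0.13],
  [-0.12,-0.01,0.171],
  [-0.15,-0.013,0.212],
  [-0.2,-0.03,0.26],
  [-0.26,-0.06,0.29],
], claw=[30,30,30,30,30,30,30,30], yaw=[0,0,0,0,0,0,0,0])

```text
time: 14.17
tool_pos: [0.3772, 0.276, 0.5029]
tcp_rot: [1.624, 2.071, 0.576]
wrist_force: [0.8, 0.2, 1.6]
width: 0.348
grip_force: 0.0
```

```bash
python3 st.py
python3 - <<'E'
from bm import *
c=grab('side');d=grab('top')
rect(.2,.25,(-.05,.03),(-.08,.08)); rect(.12,.15,(-.08,.06),(-.09,.09),('side',))
cv2.imwrite('pics/m4.png',np.hstack([cv2.resize(c['color'][20:220,100:300,::-1],(400,400)),cv2.resize(d['color'][150:250,310:410,::-1],(400,400))]))
# track: world coordinates
W=cloud(d)[180:245,325:372].reshape(-1,3); W=W[~np.isnan(W[:,0])]
m=(W[:,2]>.01)&(W[:,2]<.017); P=W[m]
print('track',cv2.minAreaRect((P[:,:2]*1000).astype(np.float32)))
for lo,hi in((.018,.03),(.03,.048),(.048,.06)):
    k=(W[:,2]>lo)&(W[:,2]<hi); print(lo,(W[k]*1000).round(0).astype(int).tolist()[:40])
E
```

```text
14.17 [ 0.703 -0.35   2.075 -0.428  0.936  0.634] tcp [0.3772 0.276  0.5029] grasp [0.4667 0.2839 0.3766] tiltdeg 35.4 az 5.1 y [0.789 0.222 0.573] F [0.8 0.2 1.6] w 0.348 0.0
top 115 ((-17.190135955810547, -1.5597724914550781), (124.23974609375, 36.57835006713867), 89.1349868774414) med [-0.0026 -0.0031  0.2238]
  y -0.06 13 [-0.0034 -0.0588  0.223 ] zmax 0.2268
  y -0.04 14 [-0.0024 -0.04    0.2231] zmax 0.2282
  y -0.02 14 [-0.0018 -0.0201  0.2242] zmax 0.2284
  y 0.0 44 [-0.0144 -0.0014  0.2254] zmax 0.2442
  y 0.02 12 [-0.002   0.0192  0.2252] zmax 0.2324
  y 0.04 9 [-0.0013  0.0385  0.2244] zmax 0.2268
  y 0.06 9 [-0.0014  0.0554  0.2125] zmax 0.2234
side 199 ((-1.5957088470458984, -2.5268173217773438), (62.86039733886719, 108.69054412841797), 27.096345901489258) med [-0.0009 -0.0012  0.2225]
  y -0.06 24 [-0.0031 -0.0587  0.2154] zmax 0.2256
  y -0.04 19 [-0.0018 -0.0413  0.2225] zmax 0.2273
  y -0.02 20 [-0.001  -0.0194  0.2224] zmax 0.2275
  y 0.0 82 [-0.0009 -0.0006  0.2243] zmax 0.2427
  y 0.02 16 [-0.0026  0.0186  0.2241] zmax 0.2274
  y 0.04 19 [0.001  0.0379 0.2244] zma
[... 1453 characters left out ...]
7, -345, 47]]
0.048 [[444, -347, 51], [444, -350, 53], [444, -353, 53], [444, -356, 57], [444, -360, 54], [444, -364, 49], [444, -366, 54], [440, -344, 52], [440, -346, 57], [440, -349, 56], [441, -357, 52], [441, -360, 53], [441, -363, 55], [441, -366, 56], [441, -370, 54], [437, -343, 54], [437, -346, 56], [437, -349, 56], [437, -353, 57], [437, -356, 58], [437, -360, 56], [437, -362, 58], [437, -367, 54], [434, -347, 53], [434, -350, 54], [434, -353, 53], [434, -356, 55], [434, -360, 51], [434, -363, 53], [434, -366, 58], [434, -369, 57], [430, -344, 53], [430, -347, 53], [430, -349, 59], [431, -353, 56], [431, -356, 56], [431, -360, 53], [431, -363, 56], [431, -367, 51], [431, -369, 58]]
```

View pics/m4.png

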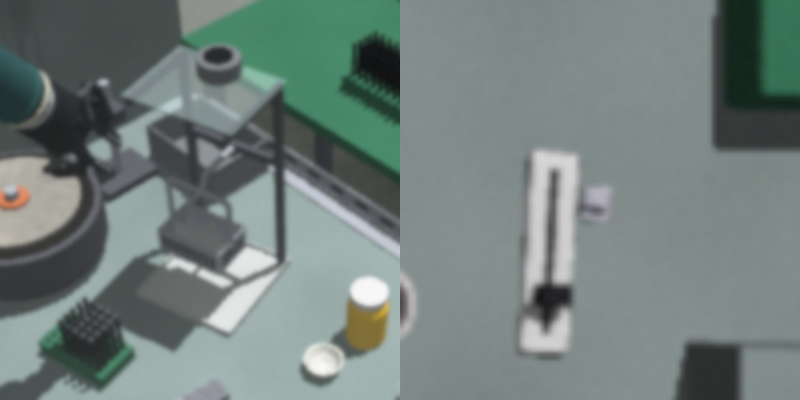

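The basket hangs level at the seat in the left half, bar at (195,180). In the right half the track runs from (545,352) to (556,152), the grip is at (549,298) and the pointer at (597,205). Next I fit the track axis.

```bash
cat > tr.py <<'E'
from h import *
def ray(c,uv,z):
    p=cv2.undistortPoints(np.array(uv,float).reshape(-1,1,2),np.asarray(c['mtx']),np.array([float(c['k1']),0,0,0])).reshape(-1,2)
    d=np.c_[p[:,0],-p[:,1],-np.ones(len(p))]@cv2.Rodrigues(np.asarray(c['rotation'],float))[0].T; e=np.asarray(c['eye'])
    return e+d*((z-e[2])/d[:,2])[:,None]
def run():
    c=dict(np.load('top.npz')); im=c['color'].astype(int); g=im.sum(2)/3; sat=im.max(2)-im.min(2)
    roi=np.zeros(g.shape,bool); roi[180:245,335:372]=1
    n,lab,st,_=cv2.connectedComponentsWithStats(((g>165)&(sat<40)&roi).astype(np.uint8))
    i=1+np.argmax(st[1:,4]); v,u=np.where(lab==i)
    r=cv2.minAreaRect((ray(c,np.c_[u,v],.014)[:,:2]*1000).astype(np.float32)); print('track',r)
    w,h=r[1]; a=np.deg2rad(r[2] if w>h else r[2]-90); ax=np.array([np.cos(a),np.sin(a)])
    if ax[0]<0: ax=-ax
    print('axis deg',np.degrees(np.arctan2(ax[1],ax[0])))
    o=np.array(r[0])/1000; nx=np.array([ax[1],-ax[0]])
    v,u=np.where((g<70)&roi); P=ray(c,np.c_[u,v],.054)[:,:2]-o; s=np.c_[P@nx,P@ax]
    W=cloud(c)[180:245,335:375].reshape(-1,3); W=W[~np.isnan(W[:,0])]; L=np.c_[(W[:,:2]-o)@nx,(W[:,:2]-o)@ax,W[:,2]]
    k=(L[:,2]>.045)&(abs(L[:,0])<.03); print('grip depth',L[k].mean(0).round(4),np.percentile(L[k],[2,98],axis=0).round(4).tolist())
    k=(L[:,2]>.019)&(L[:,0]>.02)&(L[:,0]<.055); print('plate depth',np.median(L[k],axis=0).round(4),L[k].round(3).tolist())
    print('origin',o,'nx',nx)
    return c,o,ax,nx
if __name__=='__main__':
    c,o,ax,nx=run(); cv2.imwrite('pics/tr.png',cv2.resize(c['color'][185:245,335:375,::-1],(400,600),interpolation=cv2.INTER_CUBIC))
E
python3 tr.py
```

```text
track ((497.66131591796875, -362.1025085449219), (40.32107925415039, 123.37313079833984), 87.51055145263672)
axis deg -2.4894485473632817
grip depth [-0.0028 -0.0626  0.0538] [[-0.016, -0.0711, 0.0469], [0.0103, -0.0535, 0.0583]]
plate depth [0.031  0.0167 0.0236] [[0.022, 0.019, 0.024], [0.043, 0.02, 0.024], [0.023, 0.016, 0.023], [0.026, 0.016, 0.026], [0.029, 0.016, 0.025], [0.033, 0.016, 0.023], [0.04, 0.017, 0.021], [0.043, 0.017, 0.024]]
origin [ 0.49766132 -0.36210251] nx [-0.0434354  -0.99905624]
```

View pics/tr.png

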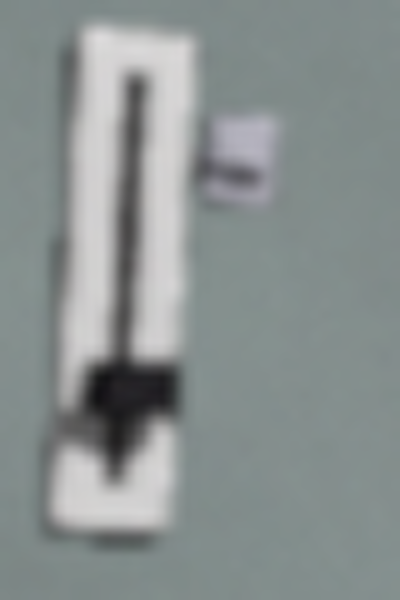

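Run:
```python
from tr import *
c,o,ax,nx=run()
d=dict(np.load('side.npz')); W=cloud(d); c0=d['color']
L=np.concatenate([((W[...,:2]-o)@nx)[...,None],((W[...,:2]-o)@ax)[...,None],W[...,2:]],-1)
m=(L[...,0]>.02)&(L[...,0]<.055)&(L[...,1]>-.03)&(L[...,1]<.06)&(L[...,2]>.012)
print('side plate',L[m].round(3).tolist())
m=(abs(L[...,0])<.03)&(L[...,1]>-.1)&(L[...,1]<.06)&(L[...,2]>.03)
print('side grip',np.percentile(L[m],[2,50,98],axis=0).round(4).tolist(),m.sum())
m=(abs(L[...,0])<.024)&(L[...,1]>-.11)&(L[...,1]<.11)&(L[...,2]>.009)&(L[...,2]<.02)
print('side track',np.percentile(L[m],[1,99],axis=0).round(4).tolist())
print('foot ctr top',[(((p[:2]-o)@nx).round(4),((p[:2]-o)@ax).round(4)) for p in ray(c,[[359,201],[359,196.7],[359,205.3]],.004)])
```

```text
track ((497.66131591796875, -362.1025085449219), (40.32107925415039, 123.37313079833984), 87.51055145263672)
axis deg -2.4894485473632817
grip depth [-0.0028 -0.0626  0.0538] [[-0.016, -0.0711, 0.0469], [0.0103, -0.0535, 0.0583]]
plate depth [0.031  0.0167 0.0236] [[0.022, 0.019, 0.024], [0.043, 0.02, 0.024], [0.023, 0.016, 0.023], [0.026, 0.016, 0.026], [0.029, 0.016, 0.025], [0.033, 0.016, 0.023], [0.04, 0.017, 0.021], [0.043, 0.017, 0.024]]
origin [ 0.49766132 -0.36210251] nx [-0.0434354  -0.99905624]
side plate [[0.024, 0.021, 0.017], [0.025, 0.016, 0.02], [0.027, 0.016, 0.023], [0.029, 0.02, 0.02], [0.031, 0.021, 0.022], [0.029, 0.015, 0.021], [0.03, 0.017, 0.02], [0.032, 0.02, 0.02], [0.034, 0.022, 0.02], [0.033, 0.015, 0.021], [0.034, 0.019, 0.017], [0.036, 0.02, 0.018], [0.033, 0.016, 0.013], [0.035, 0.018, 0.014], [0.038, 0.017, 0.02], [0.04, 0.019, 0.019], [0.037, 0.016, 0.013], [0.04, 0.014, 0.022], [0.041, 0.018, 0.018], [0.043, 0.02, 0.018], [0.039, 0.014, 0.012], [0.042, 0.013, 0.02], [0.043, 0.015, 0.018], [0.046, 0.015, 0.023], [0.045, 0.014, 0.017], [0.046, 0.018, 0.012]]
side grip [[-0.0132, -0.0735, 0.0302], [0.0014, -0.067, 0.0497], [0.0134, -0.0548, 0.0569]] 111
side track [[-0.0207, -0.1083, 0.0091], [0.0193, 0.0587, 0.0181]]
foot ctr top [(np.float64(0.0404), np.float64(0.0178)), (np.float64(0.0397), np.float64(0.0325)), (np.float64(0.0412), np.float64(0.003))]
```

Request:
drive_tool([
  [0.01,-0.08,0],
  [0.02,-0.16,0],
  [0.03,-0.24,0],
  [0.04,-0.32,0],
  [0.05,-0.4,0],
  [0.06,-0.48,0],
  [0.06,-0.56,0],
  [0.06,-0.64,0],
], claw=[0,0,0,0,0,0,0,0], yaw=[0,-0.02,-0.04,-0.06,-0.08,-0.101,-0.101,-0.101])

```text
time: 14.93
tool_pos: [0.4071, -0.0458, 0.4995]
tcp_rot: [1.901, 1.762, 0.46]
wrist_force: [1.3, -0.3, -0.4]
width: 0.004
grip_force: 0.0
```

Request:
drive_tool([
  [-0.015,-0.08,0],
  [-0.03,-0.16,0],
  [-0.05,-0.24,0],
  [-0.07,-0.31,-0.02],
  [-0.09,-0.38,-0.05],
  [-0.11,-0.45,-0.09],
  [-0.13,-0.52,-0.13],
  [-0.15,-0.58,-0.18],
], claw=[0,0,0,0,0,0,0,0], yaw=[0,0,0,0,0,0,0,0])

```text
time: 15.6
tool_pos: [0.3315, -0.337, 0.4101]
tcp_rot: [1.901, 1.757, 0.457]
wrist_force: [0.8, -0.1, -0.1]
width: -0.001
grip_force: 0.0
```

```bash
python3 st.py
```

```text
15.6 [-0.994 -0.284  2.196  0.566  0.835 -1.217] tcp [ 0.3315 -0.337   0.4101] grasp [ 0.4188 -0.3583  0.2838] tiltdeg 35.4 az -13.7 y [ 0.819 -0.035  0.572] F [ 0.8 -0.1 -0.1] w -0.001 0.0
```

Request:
drive_tool([
  [-0.04,0,-0.06],
  [-0.084,0,-0.12],
  [-0.084,0.003,-0.2],
  [-0.084,0.006,-0.27],
  [-0.084,0.006,-0.34],
  [-0.084,0.006,-0.4],
  [-0.084,0.006,-0.44],
  [-0.084,0.006,-0.44],
], claw=[0,0,0,0,0,0,0,0], yaw=[0,0,0,0,0,0,0,0])

```text
time: 16.27
tool_pos: [0.289, -0.3288, 0.1846]
tcp_rot: [1.911, 1.765, 0.463]
wrist_force: [-1.1, 1.4, 0.1]
width: 0.002
grip_force: 0.0
```

```bash
python3 st.py
python3 - <<'E'
from h import *
c=grab('top');d=grab('side'); cv2.imwrite('pics/m5.png',np.hstack([cv2.resize(d['color'][240:340,250:360,::-1],(400,400)),cv2.resize(c['color'][170:270,290:390,::-1],(400,400))]))
E
```

```text
16.27 [-1.081 -0.     2.448  1.069  0.516 -1.911] tcp [ 0.289  -0.3288  0.1846] grasp [ 0.3755 -0.3484  0.0575] tiltdeg 34.9 az -12.8 y [ 0.824 -0.04   0.566] F [-1.1  1.4  0.1] w 0.002 0.0
```

View pics/m5.png

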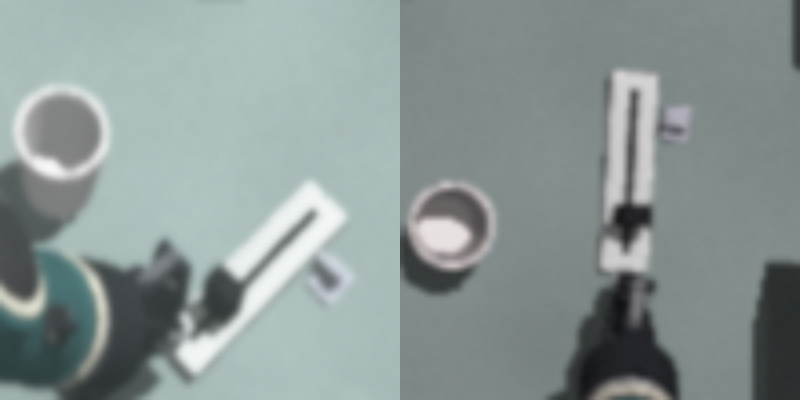

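The picture shows the closed fingertips just behind the slider grip: grip at (632,215) and tips at (632,290) in the right half. Now I push slowly along the track, leaving a margin.

Request:
drive_tool([
  [0.02,-0.013,-0.012],
  [0.06,-0.015,-0.012],
  [0.09,-0.016,-0.012],
  [0.115,-0.017,-0.012],
  [0.14,-0.018,-0.012],
  [0.16,-0.019,-0.012],
  [0.172,-0.02,-0.012],
  [0.18,-0.02,-0.012],
], claw=[0,0,0,0,0,0,0,0], yaw=[0,0,0,0,0,0,0,0])

```text
time: 17.03
tool_pos: [0.3818, -0.342, 0.1848]
tcp_rot: [1.9, 1.761, 0.459]
wrist_force: [-2.3, -0.5, 0.9]
width: -0.002
grip_force: 0.9
```

```bash
cat > gr.py <<'E'
from h import *
o=np.array([.49766,-.3621]);nx=np.array([-.0434,-.99906]);ax=np.array([.99906,-.0434])
for n in('side','top'):
    c=grab(n); W=cloud(c)
    L=np.stack([(W[...,:2]-o)@nx,(W[...,:2]-o)@ax,W[...,2]],-1)
    m=(abs(L[...,0])<.025)&(abs(L[...,1])<.12)&(L[...,2]>.046)&(L[...,2]<.062)
    h=np.histogram(L[m][:,1],np.arange(-.1,.08,.005)); print(n,m.sum(),dict(zip((h[1][:-1]*1000).round().astype(int).tolist(),h[0].tolist())))
E
python3 st.py; python3 gr.py
```

```text
17.03 [-0.902  0.12   2.32   1.107  0.412 -1.8  ] tcp [ 0.3818 -0.342   0.1848] grasp [ 0.4691 -0.3629  0.0585] tiltdeg 35.4 az -13.4 y [ 0.82  -0.034  0.572] F [-2.3 -0.5  0.9] w -0.002 0.926353939321416
side 49 {-100: 0, -95: 0, -90: 0, -85: 0, -80: 0, -75: 0, -70: 0, -65: 0, -60: 0, -55: 0, -50: 0, -45: 0, -40: 2, -35: 2, -30: 3, -25: 6, -20: 5, -15: 4, -10: 8, -5: 9, 0: 9, 5: 1, 10: 0, 15: 0, 20: 0, 25: 0, 30: 0, 35: 0, 40: 0, 45: 0, 50: 0, 55: 0, 60: 0, 65: 0, 70: 0}
top 57 {-100: 0, -95: 0, -90: 0, -85: 0, -80: 0, -75: 0, -70: 0, -65: 0, -60: 0, -55: 0, -50: 0, -45: 0, -40: 0, -35: 0, -30: 1, -25: 2, -20: 1, -15: 10, -10: 10, -5: 17, 0: 10, 5: 6, 10: 0, 15: 0, 20: 0, 25: 0, 30: 0, 35: 0, 40: 0, 45: 0, 50: 0, 55: 0, 60: 0, 65: 0, 70: 0}
```

Request:
drive_tool([
  [0.012,-0.001,-0.004],
  [0.024,-0.001,-0.006],
  [0.034,-0.002,-0.006],
  [0.039,-0.002,-0.006],
  [0.04,-0.002,-0.006],
  [0.04,-0.002,-0.006],
], claw=[0,0,0,0,0,0], yaw=[0,0,0,0,0,0])

```text
time: 17.63
tool_pos: [0.4007, -0.3422, 0.1802]
tcp_rot: [1.903, 1.762, 0.459]
wrist_force: [0.1, 0.2, -0.5]
width: 0.005
grip_force: 0.2
```

```bash
python3 st.py; python3 gr.py
```

```text
17.63 [-0.868  0.151  2.294  1.116  0.391 -1.782] tcp [ 0.4007 -0.3422  0.1802] grasp [ 0.4877 -0.3627  0.0536] tiltdeg 35.2 az -13.3 y [ 0.821 -0.035  0.57 ] F [ 0.1  0.2 -0.5] w 0.005 0.18951041864056606
side 51 {-100: 0, -95: 0, -90: 0, -85: 0, -80: 0, -75: 0, -70: 0, -65: 0, -60: 0, -55: 1, -50: 0, -45: 0, -40: 0, -35: 0, -30: 0, -25: 2, -20: 2, -15: 3, -10: 3, -5: 5, 0: 3, 5: 10, 10: 6, 15: 9, 20: 7, 25: 0, 30: 0, 35: 0, 40: 0, 45: 0, 50: 0, 55: 0, 60: 0, 65: 0, 70: 0}
top 47 {-100: 0, -95: 0, -90: 0, -85: 0, -80: 0, -75: 0, -70: 0, -65: 0, -60: 0, -55: 0, -50: 0, -45: 0, -40: 0, -35: 0, -30: 0, -25: 0, -20: 0, -15: 0, -10: 1, -5: 2, 0: 1, 5: 12, 10: 8, 15: 15, 20: 8, 25: 0, 30: 0, 35: 0, 40: 0, 45: 0, 50: 0, 55: 0, 60: 0, 65: 0, 70: 0}
```

Grip is at about s = 15 mm against the pointer's 17 mm. I'll back off for a clear look.

Request:
drive_tool([
  [-0.03,0.001,0.005],
  [-0.08,0.003,0.03],
  [-0.13,0.005,0.07],
  [-0.16,0.007,0.14],
  [-0.17,0.008,0.22],
  [-0.17,0.008,0.3],
  [-0.17,0.008,0.37],
  [-0.17,0.008,0.4],
], claw=[0,0,0,0,0,0,0,0], yaw=[0,0,0,0,0,0,0,0])

```text
time: 18.4
tool_pos: [0.316, -0.3396, 0.3873]
tcp_rot: [1.895, 1.755, 0.455]
wrist_force: [0.2, 0.2, 0.8]
width: 0.0
grip_force: 0.0
```

```bash
python3 st.py; python3 gr.py
python3 - <<'E'
from h import *
from tr import ray
o=np.array([.49766,-.3621]);nx=np.array([-.0434,-.99906]);ax=np.array([.99906,-.0434])
c=dict(np.load('top.npz'));W=cloud(c)
L=np.stack([(W[...,:2]-o)@nx,(W[...,:2]-o)@ax,W[...,2]],-1)
for lab,m in(('grip',(abs(L[...,0])<.02)&(L[...,2]>.046)&(abs(L[...,1])<.1)),('plate',(L[...,0]>.024)&(L[...,0]<.05)&(L[...,2]>.018)&(abs(L[...,1])<.1))):
    print(lab,np.median(L[m],axis=0).round(4),np.percentile(L[m][:,1],[3,97]).round(4),m.sum())
t=c['color'][180:240,330:380,::-1];s=dict(np.load('side.npz'))['color'][250:330,280:360,::-1]
cv2.imwrite('pics/m6.png',np.hstack([cv2.resize(t,(400,480),interpolation=2),cv2.resize(s,(400,480),interpolation=2)]))
from bm import rect
rect(.2,.25,(-.05,.03),(-.08,.08),('side',))
E
```

```text
18.4 [-1.032 -0.281  2.238  0.606  0.813 -1.297] tcp [ 0.316  -0.3396  0.3873] grasp [ 0.4037 -0.3615  0.2614] tiltdeg 35.7 az -14.0 y [ 0.817 -0.032  0.575] F [0.2 0.2 0.8] w 0.0 0.0
side 73 {-100: 0, -95: 0, -90: 0, -85: 0, -80: 0, -75: 0, -70: 0, -65: 0, -60: 0, -55: 0, -50: 0, -45: 0, -40: 0, -35: 0, -30: 0, -25: 0, -20: 0, -15: 0, -10: 0, -5: 0, 0: 1, 5: 22, 10: 16, 15: 20, 20: 14, 25: 0, 30: 0, 35: 0, 40: 0, 45: 0, 50: 0, 55: 0, 60: 0, 65: 0, 70: 0}
top 44 {-100: 0, -95: 0, -90: 0, -85: 0, -80: 0, -75: 0, -70: 0, -65: 0, -60: 0, -55: 0, -50: 0, -45: 0, -40: 0, -35: 0, -30: 0, -25: 0, -20: 0, -15: 0, -10: 0, -5: 0, 0: 0, 5: 14, 10: 9, 15: 12, 20: 9, 25: 0, 30: 0, 35: 0, 40: 0, 45: 0, 50: 0, 55: 0, 60: 0, 65: 0, 70: 0}
grip [-0.0046 -0.0862  0.3061] [-0.0986  0.0223] 142
plate [0.036  0.0172 0.0227] [0.016  0.0205] 9
side 197 ((-2.1259851455688477, -2.200305938720703), (60.84109878540039, 111.56858825683594), 23.88134002685547) med [-0.0006 -0.0011  0.2222]
  y -0.06 24 [-0.002  -0.0577  0.2164] zmax 0.2252
  y -0.04 19 [-0.0016 -0.04    0.2221] zmax 0.2264
  y -0.02 20 [-0.0006 -0.019   0.2226] zmax 0.2258
  y 0.0 79 [-0.0022 -0.0008  0.2246] zmax 0.2425
  y 0.02 20 [-0.0009  0.0196  0.2226] zmax 0.2299
  y 0.04 18 [0.0007 0.0401 0.2233] zmax 0.2275
  y 0.06 17 [0.0008 0.0546 0.2113] zmax 0.2248
```

View pics/m6.png

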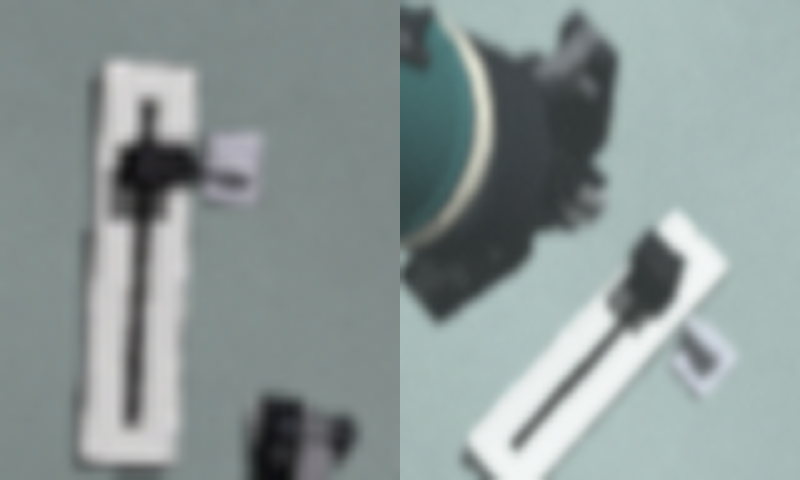

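The left half shows the grip at (155,165), level with the pointer plate at about (235,170). The offset measures about 2.5 mm, within the 8 mm allowed. The basket still hangs at the seat and the robot is clear.

```bash
python3 -c "
from workcell import bot
print(bot.finish_job())"
```

```text
the job is handed in; nothing more can be done
None
```

I handed the job in at about 18.5 s. The basket hangs by the middle of its handle in the hook's dip, released, and the fan grip is about 2.5 mm from the pointer along the track. No bystander was touched as far as I could see, and no verdict came back.

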